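# Load the seedling propagator, latch its dome and seat the feed stopcocks

## Task

Take every green-lidded seedling cup out of the crate and stand them upright in the propagator's tray, then swing the clear dome shut and press its orange tab down until the catch holds it. Only then open the feed: press each of the two red stopcocks down into its tapered seat while turning it anticlockwise, until its bar lies in line with the pipe and the plug is fully home and stays so. Leave the white-lidded cups in the crate and do not disturb the amber bottle or the beaker.

Things in the scene. Friction and masses are not known exactly. Their poses are not given: they have to be found in the camera images.
- propagator: white tray, 164 mm (x) by 324 mm (y), fixed to the bench; origin at the centre of its underside; local +x points away from the robot to the dome's hinge. Floor 8 mm thick, walls 24 mm high; inside 136 mm (x) by 300 mm (y). Four cups in a row along y, 78 mm apart, fit well
- tray_floor (a point): middle of the tray's inner floor
- dome (a joint): clear dome hinged on the tray's far rim, 0 = shut, 1.9 = fully open (leaning back). Starts open at 1.6 to 1.88. Opens upward; a stiff hinge keeps it wherever it is left (about 2 N at the tab moves it). Shut, it spans 164 by 324 mm and its top is 75 mm over the bench. From about 0.10 rad down a sprung catch under the tab resists (about 5 to 9 N on the tab); past about 0.05 it snaps to 0 and holds
- dome_hinge (a point): middle of the dome's hinge line, 82 mm along local +x from the tray's middle and 26 mm over the bench; the hinge runs along the tray's y
- dome_tab (a point): on the outer (when shut: upper) face of the orange press tab, in the middle of the dome's free edge. The point is 190 mm from the hinge, 10 mm above the hinge when shut; the tab is 80 mm wide, 8 mm thick and spans 163 to 206 mm from the hinge, so it sticks out 42 mm beyond the dome's front wall
- crate: open white crate, 250 mm (x) by 175 mm (y), walls 5 mm thick and 30 mm high, floor 5 mm, fixed to the bench; origin at the centre of its underside. It stands to the robot's left or right, the manifold on the other side
- cup_a: seedling cup with a green lid: upright clear cylinder 46 mm in diameter, 50 mm tall, about 90 g, grip it round the lid; origin at the centre of its underside, z up towards the lid; to be loaded (one of them may be missing)
- cup_b: seedling cup with a green lid: upright clear cylinder 46 mm in diameter, 50 mm tall, about 90 g, grip it round the lid; origin at the centre of its underside, z up towards the lid; to be loaded (one of them may be missing)
- cup_c: seedling cup with a green lid: upright clear cylinder 46 mm in diameter, 50 mm tall, about 90 g, grip it round the lid; origin at the centre of its underside, z up towards the lid; to be loaded (one of them may be missing)
- cup_d: seedling cup with a green lid: upright clear cylinder 46 mm in diameter, 50 mm tall, about 90 g, grip it round the lid; origin at the centre of its underside, z up towards the lid; to be loaded (one of them may be missing)
- spare_a: seedling cup with a white lid: upright clear cylinder 46 mm in diameter, 50 mm tall, about 90 g, grip it round the lid; origin at the centre of its underside, z up towards the lid; stays in the crate
- spare_b: seedling cup with a white lid: upright clear cylinder 46 mm in diameter, 50 mm tall, about 90 g, grip it round the lid; origin at the centre of its underside, z up towards the lid; stays in the crate
- manifold: feed manifold fixed to the bench: grey base 260 by 70 mm, a white pipe along its local x, two upright white barrels 46 mm in diameter and 56 mm high, 130 mm apart, each with a red stopcock plug; origin at the centre of its underside
- press_near (a joint): how far the near plug (at local x = -65 mm) is pressed down into its tapered seat: 0 = lifted (black collar 12 mm above the barrel), 0.012 m = fully home (collar on the barrel). It sticks: 20 to 25 N pressed straight down, only about 8 to 12 N while it is being turned; it stays where it is left
- turn_near (a joint): turn of the near plug, anticlockwise from above as it grows: 0 = bar across the pipe, 1.571 = bar in line with the pipe (open), stop at 1.62. Starts at 0.15 to 0.5, friction about 0.15 N m
- handle_near (a point): top centre of the near plug's red bar handle, on its turning axis; the bar is 70 mm long, 12 mm thick, 28 mm high, standing on a black collar 42 mm in diameter; it sinks with the plug
- press_far (a joint): how far the far plug (at local x = +65 mm) is pressed down into its tapered seat: 0 = lifted (black collar 12 mm above the barrel), 0.012 m = fully home (collar on the barrel). It sticks: 20 to 25 N pressed straight down, only about 8 to 12 N while it is being turned; it stays where it is left
- turn_far (a joint): turn of the far plug, anticlockwise from above as it grows: 0 = bar across the pipe, 1.571 = bar in line with the pipe (open), stop at 1.62. Starts at 0.15 to 0.5, friction about 0.15 N m
- handle_far (a point): top centre of the far plug's red bar handle, on its turning axis; the bar is 70 mm long, 12 mm thick, 28 mm high, standing on a black collar 42 mm in diameter; it sinks with the plug
- reagent: amber bottle, 60 mm in diameter, 100 mm tall, standing; not to be disturbed; origin under its centre
- beaker: white open beaker, 70 mm wide, 80 mm tall, standing; not to be disturbed; origin under its centre
There are look-alikes about, which are no part of the job. What is shaped like the cup_b but yellow is not meant.

How it is judged (in metres and radians):
On the way, in this order (a step that is already met when the one before it is completed fails the run):
1. all green-lidded cups stand upright in the tray, let go (x of cup_a in the frame of propagator between -0.068 and 0.068 m and y of cup_a in the frame of propagator between -0.15 and 0.15 m and z of cup_a in the frame of propagator between 0 and 0.02 m and angle between each of cup_a, cup_b, cup_c, cup_d's own z axis and vertical below 0.2 rad and x of cup_b in the frame of propagator between -0.068 and 0.068 m and y of cup_b in the frame of propagator between -0.15 and 0.15 m and z of cup_b in the frame of propagator between 0 and 0.02 m and x of cup_c in the frame of propagator between -0.068 and 0.068 m and y of cup_c in the frame of propagator between -0.15 and 0.15 m and z of cup_c in the frame of propagator between 0 and 0.02 m and x of cup_d in the frame of propagator between -0.068 and 0.068 m and y of cup_d in the frame of propagator between -0.15 and 0.15 m and z of cup_d in the frame of propagator between 0 and 0.02 m and linear speed of each of cup_a, cup_b, cup_c, cup_d below 0.03 m/s and contact force between the fingers and cup_a below 0.2 N and contact force between the fingers and cup_b below 0.2 N and contact force between the fingers and cup_c below 0.2 N and contact force between the fingers and cup_d below 0.2 N), for 0.2 s.
2. the dome is shut and past its catch (value of joint dome below 0.035 rad), for 0.3 s.
3. both stopcocks are pressed home and turned in line with the pipe (value of joint each of press_near, press_far above 0.009 m and value of joint each of turn_near, turn_far above 1.37 rad), for 0.2 s.
At the end, for the whole second after the job is handed in: every green-lidded cup stands (within 0.2 rad) inside the tray at rest, the dome is held shut by its catch (under 0.035 rad), both plugs are pressed in by more than 9 of 12 mm and turned to within 0.2 rad of the pipe's line, and the white-lidded cups are still in the crate (all of step 3 and x of cup_a in the frame of propagator between -0.068 and 0.068 m and y of cup_a in the frame of propagator between -0.15 and 0.15 m and z of cup_a in the frame of propagator between 0 and 0.02 m and angle between each of cup_a, cup_b, cup_c, cup_d's own z axis and vertical below 0.2 rad and x of cup_b in the frame of propagator between -0.068 and 0.068 m and y of cup_b in the frame of propagator between -0.15 and 0.15 m and z of cup_b in the frame of propagator between 0 and 0.02 m and x of cup_c in the frame of propagator between -0.068 and 0.068 m and y of cup_c in the frame of propagator between -0.15 and 0.15 m and z of cup_c in the frame of propagator between 0 and 0.02 m and x of cup_d in the frame of propagator between -0.068 and 0.068 m and y of cup_d in the frame of propagator between -0.15 and 0.15 m and z of cup_d in the frame of propagator between 0 and 0.02 m and value of joint dome below 0.035 rad and x of spare_a in the frame of crate between -0.12 and 0.12 m and y of spare_a in the frame of crate between -0.085 and 0.085 m and z of spare_a in the frame of crate between -0.005 and 0.04 m and x of spare_b in the frame of crate between -0.12 and 0.12 m and y of spare_b in the frame of crate between -0.085 and 0.085 m and z of spare_b in the frame of crate between -0.005 and 0.04 m and linear speed of each of cup_a, cup_b, cup_c, cup_d below 0.03 m/s); the robot touches nothing.
It fails at once if the reagent is pushed more than 40 mm or tipped over (distance of reagent from where it was at the start of the episode above 0.04 m or angle between reagent's own z axis and vertical above 0.5 rad).
It fails at once if the beaker is pushed more than 40 mm or tipped over (distance of beaker from where it was at the start of the episode above 0.04 m or angle between beaker's own z axis and vertical above 0.5 rad).
Of cup_a, cup_b, cup_c, cup_d only 3 to 4 are there at a start; the rules pass over those that are not, and their reading is None.
At some moment in a run one of cup_a, cup_b, cup_c, cup_d may be knocked a few centimetres aside while the robot is not near it.
It also fails if it takes over 210 s, if anything falls off the work surface, if the arm or the gripper's body presses on something with over 40 N, if the wrist force passes 120 N, or if a joint passes its speed limit or range.

## Robot

A 6-joint arm with a two-finger parallel gripper is mounted at the origin on the work surface. World frame = base frame: x ahead of the robot, y to its left, z up, the work surface at z = 0. Lengths are in mm, angles in rad, forces in N, time in s.
With the tool pointing down it reaches from about 350 to 950 mm from the base axis. Payload 17.4 kg.
Tool frame: the origin (TCP) lies midway between the tips of the shut fingers; the grasp point (between the pads) lies 19 mm behind it; z points along the fingers, y is the line along which they close (so a half turn about z gives the same grasp; the last joint's range is limited). The gripper opens to 93 mm and grips with 3 to 60 N. Pads are 15 mm wide; open, the fingers measure 128 mm over their backs; the gripper's body (75 mm by 188 mm) begins 65 mm behind the grasp point.
Start: joints at [-0.038, 0.116, 1.442, -0, 1.584, -0.038], TCP at [675.005, -0.009, 197.346] pointing down, gripper open.
Joint ranges: [-2.83, 2.83], [-0.83, 2.19], [0.07, 2.5], [-1.14, 4.28], [0.01, 3], [-2.97, 2.97]. Speed limits (rad/s): [1.89, 1.89, 2.22, 3.14, 3.14, 3.14].

## Interface

Orientations are given as a unit quaternion [x, y, z, w].
In Python, from rig import status, imaging, arm, nets gives the robot as it stands. The module is installed in compiled form; this text tells all that it offers.
- The arm moves only by the shell command python3 -m pendant 'ROWS' [FORCE]. ROWS is JSON, one flat list of numbers, 7 for each row, row after row: the shift along the tool's x, y, z scaled (see below), then the turn, a rotation vector about the tool's x, y, z scaled (see below), then the opening, from 0 (shut) to 1 (fully open). A call has 1 to 10 rows; each row is the pose to reach, as a shift and turn from the pose commanded when the call began, along the tool's axes at that moment; what a row does not reach only later rows make up. The controller multiplies each number of a shift by 0.5 m and each number of a turn by 45 degrees. A row lasts 1/8 s, in which the tool goes at most 62.5 mm and 10.7 degrees, less where a joint would pass 70% of its speed; a pose out of reach is approached as far as the arm can. A call with a number of a shift or a turn outside -1 to 1 is refused whole. A call with a gripper value outside its range is refused whole. The fingers move at their own pace and stop on an object; FORCE is the grip in N (left out, the last holds). Time passes only in rows, so rows that repeat a pose let the fingers close. It gives the time, the measured TCP pose, the force, the opening and the grip force at its end, in the units of the state.
- status.get_state(): the state, without advancing time (a new reading comes with each control period).
- imaging.camera(name): name is "scene" or "side" or "wrist"; returns a dict with "img" (384x512x3 uint8, red, green, blue), "depth" (384x512 float32, mm along the optical axis (not along the pixel's ray), 0 where there is no reading), "mtx" (3x3 intrinsics, pixels), "k1" (the pictures are not rectified: a ray, as slopes to the right and down, at radius r is drawn at 1 + k1 r^2 times it, then the intrinsics apply), "R" (3x3) and "t" (3): a world point X has camera coordinates R X + t. Camera axes: x right, y down, z forward; pixel columns grow to the right and rows downward; lengths in mm; the calibration is good to about 2 mm. A picture is of the moment at which its call begins.
- arm.job_done(): hands the job in; it is judged then, once.
Trained networks look in a picture, given as the dict that the camera call returned (one of the last four; its "shot" number tells which), for a name from the list of things; names that differ only in an ending like _2 or _b are one class to them, and where a whole thing is asked for, a point or a joint stands for the part that bears it (a point fixed in the world has none). Each returns a list of dicts, best first, with "confidence" (0 to 1); they miss things now and then, are a little off and sometimes report something else, mostly with a low value. They report only what shows in the picture. A call takes as long as a camera call. They do not tell look-alikes from the thing itself.
- nets.trace(picture, thing): "mask" (384x512 bool, what is visible of it) and "extent" ([centre column, centre row, width, height] in pixels, round what is visible of it).
The state is a dict: "time": time; "qpos": joint angles; "dq": joint speeds; "tau": joint torques, N m; "eef_pos": TCP position; "tool_rot": TCP orientation; "ft_force": force on the tool from outside, world axes, zero at the start; "moment": the same for the moment, N m; "grip_width": opening from 0.0 (shut) to 1.0 (fully open); "grasp_force": force on a finger pad.
Only numpy, scipy, OpenCV 4.12 (cv2) and the standard library are available. Lean on these libraries where they do the work, as an engineer would, in place of code of your own. Each camera call takes 0.05 s, during which the arm holds its last target. There are 200 camera calls.

## Working session

There is one attempt and no reset: what is moved stays moved. The work goes in short steps, Python scripts to look and compute and a shell command to move; the robot and the scene stay as the last step left them, time stands still between calls to the robot, and variables do not carry over. Pictures are saved under pics/ and viewed, at most 14 in all, crops included, and the job is handed in when it is done.

```bash
mkdir -p pics; ls; python3 - <<'E'
from rig import status, imaging, arm, nets
import cv2,numpy as np
s=status.get_state();print({k:np.round(v,3).tolist() for k,v in s.items()})
ims=[]
for n in("scene","side"):
    c=imaging.camera(n);ims.append(c);cv2.imwrite(f"pics/{n}0.png",cv2.resize(c["img"][:,:,::-1],(800,600),interpolation=cv2.INTER_CUBIC))
    print(n,c["mtx"].round(1).tolist(),c["k1"],c["R"].round(3).tolist(),c["t"].round(1).tolist())
E
```

```text
pics
{'time': 0.0, 'qpos': [-0.038, 0.116, 1.442, -0.0, 1.584, -0.038], 'dq': [0.001, 0.001, -0.001, 0.001, -0.001, -0.002], 'tau': [-0.002, -72.127, -62.261, 0.078, 0.024, -0.0], 'eef_pos': [674.767, 0.005, 196.615], 'tool_rot': [0.707, 0.707, -0.0, -0.0], 'ft_force': [0.225, -0.256, 0.243], 'moment': [0.007, -0.017, 0.037], 'grasp_force': 0.0, 'grip_width': 1.0}
scene [[436.5, 0.0, 259.1], [0.0, 436.5, 197.1], [0.0, 0.0, 1.0]] -0.042415561940699634 [[-0.783, 0.621, 0.0], [0.495, 0.624, -0.604], [-0.376, -0.473, -0.797]] [373.0, -184.5, 1322.0]
side [[358.8, 0.0, 250.1], [0.0, 358.8, 192.1], [0.0, 0.0, 1.0]] -0.007474066777131681 [[-0.998, -0.062, -0.017], [-0.025, 0.615, -0.788], [0.059, -0.786, -0.615]] [497.6, 104.7, 1042.3]
```

View pics/scene0.png

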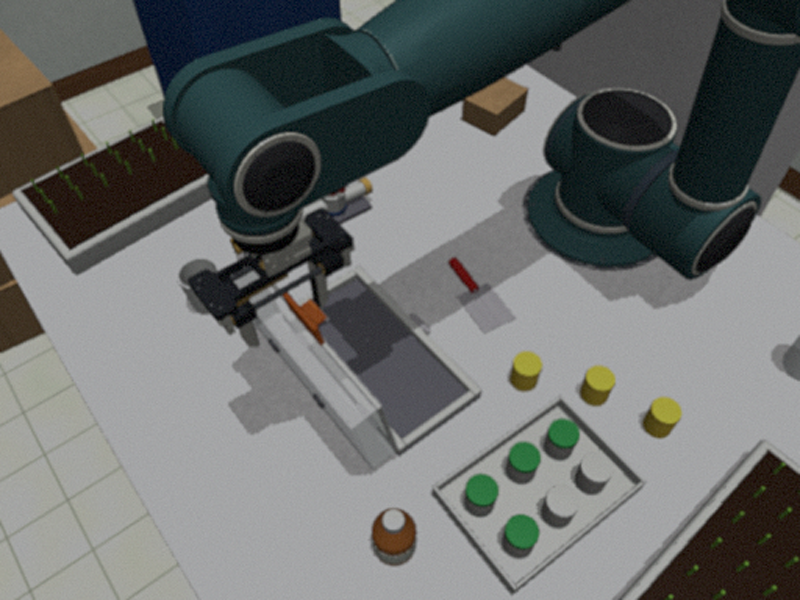

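View pics/side0.png

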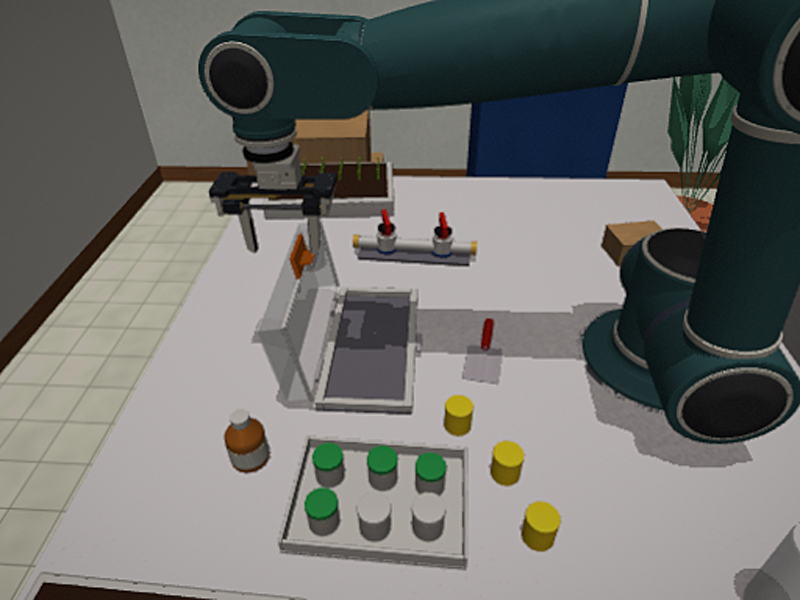

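The scene view shows four green lids in the crate at (562,437), (523,460), (481,493) and (521,534). There are two white lids in the crate, and three yellow look-alikes outside it at (526,370), (598,385) and (662,417). The side view shows the manifold on the right, with red bars at (387,222) and (443,225). The dome is open with its orange tab at (300,257), and a loose red rod, not part of the job, lies at (487,333).

```bash
cat > h.py <<'E'
from rig import status, imaging, arm, nets
import cv2,numpy as np
from scipy.spatial.transform import Rotation as Ro
def cloud(c):
    "world points (384x512x3), nan where no depth"
    v,u=np.mgrid[0:384,0:512].astype(np.float64)
    M=c["mtx"];p=np.stack([u.ravel(),v.ravel()],1)[:,None]
    d=cv2.undistortPoints(p,M,np.array([c["k1"],0,0,0.]))[:,0]
    z=np.where(c["depth"]>0,c["depth"],np.nan).ravel()
    P=np.c_[d*z[:,None],z]
    return ((P-c["t"])@c["R"]).reshape(384,512,3)
def hsv(c): return cv2.cvtColor(c["img"],cv2.COLOR_RGB2HSV)
def green(c):
    H=hsv(c);return (H[...,0]>45)&(H[...,0]<80)&(H[...,1]>110)&(H[...,2]>50)
def red(c):
    H=hsv(c);return ((H[...,0]<6)|(H[...,0]>172))&(H[...,1]>150)&(H[...,2]>60)
def orange(c):
    H=hsv(c);return (H[...,0]>6)&(H[...,0]<16)&(H[...,1]>180)&(H[...,2]>110)
def blobs(m,P,n=15):
    k,l,st,ce=cv2.connectedComponentsWithStats(m.astype(np.uint8))
    out=[]
    for i in range(1,k):
        if st[i,4]<n: continue
        q=P[l==i];q=q[~np.isnan(q[:,0])]
        if len(q)>5: out.append((ce[i],st[i,4],q))
    return out
def rect(q):
    (cx,cy),(w,h),a=cv2.minAreaRect(q[:,:2].astype(np.float32));return np.round([cx,cy,w,h,a],1).tolist()
def rows(target,yaw=None):
    "shift (tool axes, scaled) to a world TCP target, and turn, from measured pose"
    s=status.get_state();R=Ro.from_quat(s["tool_rot"])
    return (R.inv().apply(np.array(target)-s["eef_pos"])/500).round(4)
E
python3 - <<'E'
from h import *
for n in("scene","side"):
    c=imaging.camera(n);P=cloud(c);print(n)
    for nm,m in(("green",green(c)),("red",red(c)),("orange",orange(c))):
        for ce,a,q in blobs(m,P):
            top=q[q[:,2]>np.percentile(q[:,2],90)-6]
            print(nm,ce.round(),a,"mean",q.mean(0).round(1),"top",top.mean(0).round(1),"mid",((top.min(0)+top.max(0))/2).round(1), rect(top))
    for t in("propagator","crate","manifold","reagent","beaker","handle_near","dome","cup_a","spare_a"):
        for r in nets.trace(c,t)[:7]:
            if r["confidence"]<.4: continue
            q=P[cv2.erode(r["mask"].astype(np.uint8),np.ones((2,2)))>0];q=q[~np.isnan(q[:,0])]
            if len(q)<5: continue
            print(t,round(r["confidence"],2),np.round(r["extent"]),"med",np.median(q,0).round(),"lo",np.percentile(q,2,0).round(),"hi",np.percentile(q,98,0).round(),rect(q))
    np.save(f"pics/P_{n}.npy",P)
E
```

```text
scene
green [360. 277.] 273 mean [424.5 300.6  55.4] top [424.3 300.2  55.6] mid [422.6 299.5  55.7] [423.7, 299.2, 41.4, 40.8, 42.8]
green [335. 293.] 284 mean [494.7 291.8  55.1] top [494.5 291.6  55.2] mid [494.4 291.3  55.3] [494.3, 290.8, 40.4, 39.9, 45.2]
green [308. 314.] 315 mean [574.1 290.5  55.2] top [573.8 290.3  55.3] mid [573.  290.7  56.1] [573.5, 290.0, 41.8, 41.2, 19.1]
green [334. 340.] 351 mean [571.1 365.7  54.8] top [571.1 365.7  54.8] mid [570.5 366.   56.2] [570.4, 365.6, 43.5, 41.4, 10.5]
red [296. 175.] 113 mean [317.  -36.5  17. ] top [316.6 -36.8  17.7] mid [316.6 -35.9  18.6] [316.6, -35.6, 73.0, 13.1, 79.6]
orange [197. 200.] 171 mean [643.3   3.  215.4] top [654.2   7.1 227.8] mid [653.7   1.8 227.8] [653.5, 1.8, 70.6, 7.0, 89.5]
propagator 0.75 [230. 235. 156. 132.] med [563.  46.  17.] lo [ 458. -142.    4.] hi [687. 163. 208.] [564.2, 3.6, 324.9, 251.9, 89.7]
crate 0.84 [344. 318. 132. 123.] med [510. 330.   6.] lo [372. 243.   1.] hi [621. 418.  32.] [486.5, 324.5, 188.6, 269.0, 87.1]
reagent 0.81 [253. 346.  29.  34.] med [709. 273.  69.] lo [676. 2
[... 4713 characters left out ...]
 257.   4.] hi [329. 292.  51.] [309.5, 272.6, 39.1, 39.4, 80.8]
cup_a 0.75 [295. 265.  17.  26.] med [377. 195.  45.] lo [358. 167.   3.] hi [396. 203.  51.] [378.2, 184.5, 40.7, 39.1, 30.5]
cup_a 0.65 [346. 337.  29.  36.] med [278. 379.  49.] lo [256. 351.   4.] hi [297. 390.  53.] [273.5, 366.1, 50.9, 42.7, 65.0]
cup_a 0.6 [211. 297.  26.  33.] med [569. 303.  53.] lo [551. 274.   7.] hi [589. 312.  57.] [570.4, 292.0, 41.6, 42.1, 7.7]
spare_a 0.95 [241. 332.  22.  27.] med [495. 381.  53.] lo [477. 354.  12.] hi [515. 391.  57.] [497.3, 371.6, 40.8, 40.6, 51.5]
spare_a 0.75 [274. 332.  20.  30.] med [425. 378.  53.] lo [407. 349.  13.] hi [443. 387.  58.] [424.5, 367.2, 40.1, 40.3, 7.0]
```

The four green-lidded cups inside the crate are the targets, because the yellow ones are outside it and the wrong colour. I'll confirm that in a wrist close-up after the first move, which goes up off the dome tab and then over the crate.

```bash
python3 -m pendant '[0,0,-0.16,0,0,0,1, 0,0,-0.16,0,0,0,1, 0.6,-0.4,-0.16,0,0,-1,1, 0.6,-0.4,-0.16,0,0,-1,1, 0.6,-0.4,-0.16,0,0,-1,1, 0.6,-0.4,-0.16,0,0,-1,1, 0.6,-0.4,-0.16,0,0,-1,1, 0.6,-0.4,-0.16,0,0,-1,1, 0.6,-0.4,-0.16,0,0,-1,1, 0.6,-0.4,-0.16,0,0,-1,1]' 25
python3 - <<'E'
from h import *
c=imaging.camera("wrist");P=cloud(c)
cv2.imwrite("pics/w1.png",c["img"][:,:,::-1])
for ce,a,q in blobs(green(c),P,40): print(ce.round(),a,q.mean(0).round(1),rect(q))
s=status.get_state();print(s["eef_pos"],s["tool_rot"],s["qpos"])
c=imaging.camera("scene");P=cloud(c);print("scene")
for ce,a,q in blobs(green(c),P,40): print(ce.round(),a,q.mean(0).round(1),rect(q))
r=nets.trace(c,"propagator")[0];q=P[r["mask"]];q=q[(q[:,2]>18)&(q[:,2]<30)];print("rim",rect(q),np.percentile(q,[1,99],axis=0).round(1).tolist())
E
```

```text
time: 2.35
eef_pos: [475.2, 299.8, 277.2]
tool_rot: [0.383, 0.924, -0.0, 0.0]
ft_force: [0.6, 0.4, -0.4]
grip_width: 0.999
grasp_force: 0.0
[229. 136.] 778 [420.9 299.3  53.9] [421.1, 298.9, 42.1, 42.9, 44.3]
[260. 175.] 686 [490.7 290.7  53.9] [490.3, 290.2, 42.1, 41.9, 46.1]
[333. 177.] 691 [567.2 364.4  53.7] [568.0, 363.9, 42.9, 42.4, 2.0]
[296. 212.] 627 [570.2 289.3  53.9] [570.0, 288.7, 42.4, 42.3, 46.4]
[475.47439369 299.35700003 277.21249463] [ 3.82962203e-01  9.23764003e-01 -1.16469266e-04  5.67428296e-05] [ 5.16631655e-01 -1.40204611e-01  1.56760358e+00 -2.35020396e-04
  1.71430785e+00 -2.68196584e-01]
scene
[361. 277.] 269 [424.1 300.9  55.2] [423.3, 299.5, 42.3, 40.3, 34.9]
[335. 292.] 279 [494.  291.3  55.2] [493.2, 291.3, 42.4, 40.5, 14.2]
[308. 314.] 322 [573.8 290.8  55. ] [573.6, 289.3, 42.0, 42.4, 65.0]
[334. 340.] 351 [571.1 365.6  54.8] [569.9, 365.0, 43.9, 40.9, 18.9]
rim [553.0, 1.6, 225.0, 326.9, 0.2] [[444.5, -159.4, 18.2], [664.5, 163.1, 28.4]]
```

View pics/w1.png

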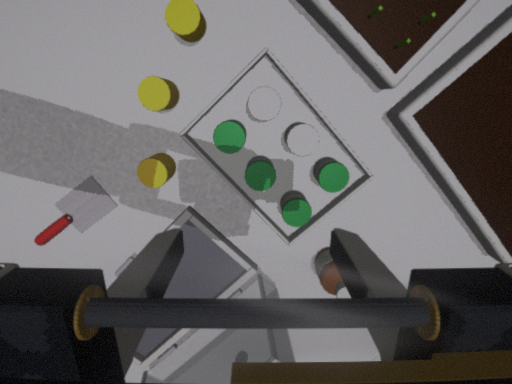

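```bash
cat >> h.py <<'E'
def ab(d):
    "scaled tool shift for world shift d, from present orientation"
    return (Ro.from_quat(status.get_state()["tool_rot"]).inv().apply(d)/500).round(3).tolist()
E
python3 - <<'E'
from h import *
W=[[475,300,277]]
for c,y in(((423,299.5),-115),((493,291),-37),((571.5,289.5),41),((570,365),119)):
    W+=[[*c,110],[*c,30],[*c,130],[530,y,130],[530,y,34],[530,y,130]]
for a,b in zip(W,W[1:]): print(b,ab(np.subtract(b,a)))
E
```

```text
[423, 299.5, 110] [0.073, -0.074, 0.334]
[423, 299.5, 30] [0.0, 0.0, 0.16]
[423, 299.5, 130] [-0.0, -0.0, -0.2]
[530, -115, 130] [-0.738, -0.434, 0.0]
[530, -115, 34] [0.0, 0.0, 0.192]
[530, -115, 130] [-0.0, -0.0, -0.192]
[493, 291, 110] [0.627, 0.521, 0.04]
[493, 291, 30] [0.0, 0.0, 0.16]
[493, 291, 130] [-0.0, -0.0, -0.2]
[530, -37, 130] [-0.517, -0.411, 0.0]
[530, -37, 34] [0.0, 0.0, 0.192]
[530, -37, 130] [-0.0, -0.0, -0.192]
[571.5, 289.5, 110] [0.404, 0.52, 0.04]
[571.5, 289.5, 30] [0.0, 0.0, 0.16]
[571.5, 289.5, 130] [-0.0, -0.0, -0.2]
[530, 41, 130] [-0.293, -0.41, 0.0]
[530, 41, 34] [0.0, 0.0, 0.192]
[530, 41, 130] [-0.0, -0.0, -0.192]
[570, 365, 110] [0.402, 0.514, 0.04]
[570, 365, 30] [0.0, 0.0, 0.16]
[570, 365, 130] [-0.0, -0.0, -0.2]
[530, 119, 130] [-0.292, -0.404, 0.0]
[530, 119, 34] [0.0, 0.0, 0.192]
[530, 119, 130] [-0.0, -0.0, -0.192]
```

```bash
python3 -m pendant '[0.073,-0.074,0.334,0,0,0,1, 0.073,-0.074,0.334,0,0,0,1, 0.073,-0.074,0.334,0,0,0,1, 0.073,-0.074,0.334,0,0,0,1, 0.073,-0.074,0.42,0,0,0,1, 0.073,-0.074,0.494,0,0,0,1, 0.073,-0.074,0.494,0,0,0,1, 0.073,-0.074,0.494,0,0,0,0, 0.073,-0.074,0.494,0,0,0,0, 0.073,-0.074,0.494,0,0,0,0]' 25
python3 -m pendant '[0,0,0,0,0,0,0, 0,0,0,0,0,0,0, 0,0,0,0,0,0,0, 0,0,-0.1,0,0,0,0, 0,0,-0.2,0,0,0,0, 0,0,-0.2,0,0,0,0]' 25
```

```text
time: 3.75
eef_pos: [423.6, 299.9, 31.6]
tool_rot: [0.383, 0.924, 0.001, 0.0]
ft_force: [0.3, 0.1, 0.4]
grip_width: 0.728
grasp_force: 0.0
time: 4.5
eef_pos: [424.4, 300.5, 134.3]
tool_rot: [0.383, 0.924, 0.002, 0.002]
ft_force: [0.6, 0.3, -1.6]
grip_width: 0.482
grasp_force: 25.0
```

```bash
python3 -m pendant '[-0.738,-0.434,0,0,0,0,0, -0.738,-0.434,0,0,0,0,0, -0.738,-0.434,0,0,0,0,0, -0.738,-0.434,0,0,0,0,0, -0.738,-0.434,0,0,0,0,0, -0.738,-0.434,0,0,0,0,0, -0.738,-0.434,0,0,0,0,0, -0.738,-0.434,0,0,0,0,0, -0.738,-0.434,0,0,0,0,0, -0.738,-0.434,0,0,0,0,0]'
python3 -m pendant '[0,0,0.1,0,0,0,0, 0,0,0.15,0,0,0,0, 0,0,0.18,0,0,0,0, 0,0,0.192,0,0,0,0, 0,0,0.192,0,0,0,0, 0,0,0.192,0,0,0,0]'
python3 - <<'E'
from h import *
for n in("scene","wrist"):
    c=imaging.camera(n);P=cloud(c)
    cv2.imwrite(f"pics/p1{n}.png",c["img"][:,:,::-1])
    for ce,a,q in blobs(green(c),P,40): print(n,ce.round(),a,q.mean(0).round(1))
E
```

```text
time: 5.75
eef_pos: [530.3, -113.7, 130.1]
tool_rot: [0.382, 0.924, 0.0, -0.0]
ft_force: [-0.1, 0.2, -0.9]
grip_width: 0.477
grasp_force: 25.0
time: 6.5
eef_pos: [531.0, -114.8, 35.4]
tool_rot: [0.383, 0.924, 0.0, 0.001]
ft_force: [-0.0, -0.4, -0.7]
grip_width: 0.479
grasp_force: 25.0
scene [335. 293.] 287 [494.7 291.9  55.1]
scene [308. 314.] 314 [573.9 290.4  55.1]
scene [333. 340.] 350 [571.1 365.4  54.6]
wrist [257. 239.] 3839 [ 528.8 -113.1   58.6]
```

View pics/p1scene.png

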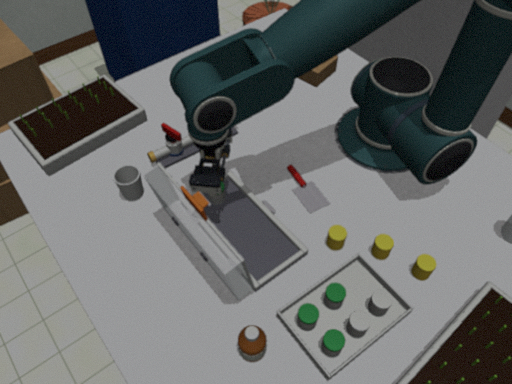

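The gripper is at the far end of the tray at about (210,180), with the cup on the tray floor. The other three green cups are unchanged at (335,293), (308,314) and (333,340). Next I release this one and take the second.

```bash
python3 -m pendant '[0,0,0,0,0,0,1, 0,0,0,0,0,0,1, 0,0,0,0,0,0,1, 0,0,0,0,0,0,1, 0,0,-0.1,0,0,0,1, 0,0,-0.192,0,0,0,1, 0,0,-0.192,0,0,0,1, 0,0,-0.192,0,0,0,1]'
python3 -m pendant '[0.627,0.521,0.04,0,0,0,1, 0.627,0.521,0.04,0,0,0,1, 0.627,0.521,0.04,0,0,0,1, 0.627,0.521,0.04,0,0,0,1, 0.627,0.521,0.04,0,0,0,1, 0.627,0.521,0.04,0,0,0,1, 0.627,0.521,0.04,0,0,0,1, 0.627,0.521,0.04,0,0,0,1, 0.627,0.521,0.04,0,0,0,1, 0.627,0.521,0.04,0,0,0,1]'
python3 - <<'E'
from h import *
for n in("scene","wrist"):
    c=imaging.camera(n);P=cloud(c)
    for ce,a,q in blobs(green(c),P,40): print(n,ce.round(),a,q.mean(0).round(1))
E
```

```text
time: 7.6
eef_pos: [530.3, -114.7, 129.7]
tool_rot: [0.383, 0.924, -0.0, -0.0]
ft_force: [0.4, -0.3, -1.2]
grip_width: 0.996
grasp_force: 0.0
time: 8.85
eef_pos: [493.2, 290.2, 110.0]
tool_rot: [0.383, 0.924, -0.0, -0.0]
ft_force: [0.5, 0.1, -0.3]
grip_width: 0.999
grasp_force: 0.0
scene [216. 187.] 186 [ 531.8 -111.2   57.1]
scene [332. 298.] 40 [509.7 296.6  55. ]
scene [308. 314.] 315 [574.  290.3  55. ]
scene [333. 340.] 358 [571.1 365.3  54.7]
wrist [255. 199.] 1865 [490.7 290.8  53.9]
wrist [375. 201.] 1880 [567.3 364.4  53.8]
wrist [313. 256.] 1377 [569.1 289.   54. ]
```

```bash
python3 -m pendant '[0,0,0.1,0,0,0,1, 0,0,0.16,0,0,0,1, 0,0,0.16,0,0,0,1, 0,0,0.16,0,0,0,0, 0,0,0.16,0,0,0,0, 0,0,0.16,0,0,0,0, 0,0,0.16,0,0,0,0, 0,0,0.16,0,0,0,0, 0,0,0.16,0,0,0,0]'
python3 -m pendant '[0,0,-0.1,0,0,0,0, 0,0,-0.2,0,0,0,0, -0.517,-0.411,-0.2,0,0,0,0, -0.517,-0.411,-0.2,0,0,0,0, -0.517,-0.411,-0.2,0,0,0,0, -0.517,-0.411,-0.2,0,0,0,0, -0.517,-0.411,-0.2,0,0,0,0, -0.517,-0.411,-0.2,0,0,0,0, -0.517,-0.411,-0.2,0,0,0,0, -0.517,-0.411,-0.2,0,0,0,0]'
python3 -m pendant '[0,0,0.1,0,0,0,0, 0,0,0.15,0,0,0,0, 0,0,0.18,0,0,0,0, 0,0,0.192,0,0,0,0, 0,0,0.192,0,0,0,0, 0,0,0.192,0,0,0,0]'
```

```text
time: 10.07
eef_pos: [493.0, 291.1, 30.4]
tool_rot: [0.383, 0.924, -0.0, -0.0]
ft_force: [-1.1, -1.7, 1.6]
grip_width: 0.477
grasp_force: 25.0
time: 11.32
eef_pos: [530.5, -35.8, 130.3]
tool_rot: [0.382, 0.924, 0.0, -0.0]
ft_force: [0.3, 0.0, -0.4]
grip_width: 0.483
grasp_force: 25.0
time: 12.08
eef_pos: [531.0, -36.9, 35.4]
tool_rot: [0.383, 0.924, 0.0, 0.001]
ft_force: [0.1, -0.2, -0.1]
grip_width: 0.478
grasp_force: 25.0
```

```bash
python3 -m pendant '[0,0,0,0,0,0,1, 0,0,0,0,0,0,1, 0,0,0,0,0,0,1, 0,0,0,0,0,0,1, 0,0,-0.1,0,0,0,1, 0,0,-0.192,0,0,0,1, 0,0,-0.192,0,0,0,1, 0,0,-0.192,0,0,0,1]'
python3 -m pendant '[0.404,0.52,0.04,0,0,0,1, 0.404,0.52,0.04,0,0,0,1, 0.404,0.52,0.04,0,0,0,1, 0.404,0.52,0.04,0,0,0,1, 0.404,0.52,0.04,0,0,0,1, 0.404,0.52,0.04,0,0,0,1, 0.404,0.52,0.04,0,0,0,1, 0.404,0.52,0.04,0,0,0,1]'
python3 - <<'E'
from h import *
for n in("scene","wrist"):
    c=imaging.camera(n);P=cloud(c)
    for ce,a,q in blobs(green(c),P,40): print(n,ce.round(),a,q.mean(0).round(1))
E
```

```text
time: 13.08
eef_pos: [530.3, -36.9, 129.7]
tool_rot: [0.383, 0.924, -0.0, -0.0]
ft_force: [-0.6, -0.7, -0.4]
grip_width: 1.0
grasp_force: 0.0
time: 14.08
eef_pos: [571.4, 288.4, 109.9]
tool_rot: [0.383, 0.924, -0.0, -0.0]
ft_force: [0.7, -0.2, 0.3]
grip_width: 1.001
grasp_force: 0.0
scene [216. 187.] 187 [ 532.1 -111.1   57.1]
scene [233. 206.] 214 [531.9 -35.4  56.6]
scene [333. 340.] 352 [571.2 365.6  54.7]
wrist [319. 137.] 2263 [567.9 364.2  53.8]
wrist [257. 200.] 1870 [570.4 289.4  53.9]
```

```bash
python3 -m pendant '[0,0,0.1,0,0,0,1, 0,0,0.16,0,0,0,1, 0,0,0.16,0,0,0,1, 0,0,0.16,0,0,0,0, 0,0,0.16,0,0,0,0, 0,0,0.16,0,0,0,0, 0,0,0.16,0,0,0,0, 0,0,0.16,0,0,0,0, 0,0,0.16,0,0,0,0]'
python3 -m pendant '[0,0,-0.1,0,0,0,0, 0,0,-0.2,0,0,0,0, -0.293,-0.41,-0.2,0,0,0,0, -0.293,-0.41,-0.2,0,0,0,0, -0.293,-0.41,-0.2,0,0,0,0, -0.293,-0.41,-0.2,0,0,0,0, -0.293,-0.41,-0.2,0,0,0,0, -0.293,-0.41,-0.2,0,0,0,0, -0.293,-0.41,-0.2,0,0,0,0]'
python3 -m pendant '[0,0,0.1,0,0,0,0, 0,0,0.15,0,0,0,0, 0,0,0.18,0,0,0,0, 0,0,0.192,0,0,0,0, 0,0,0.192,0,0,0,0, 0,0,0.192,0,0,0,0]'
```

```text
time: 15.3
eef_pos: [571.5, 289.8, 30.4]
tool_rot: [0.383, 0.924, -0.0, -0.0]
ft_force: [0.5, 0.8, 1.9]
grip_width: 0.482
grasp_force: 25.0
time: 16.42
eef_pos: [530.3, 42.3, 130.2]
tool_rot: [0.382, 0.924, 0.0, -0.0]
ft_force: [-0.9, 0.7, -0.8]
grip_width: 0.476
grasp_force: 25.0
time: 17.18
eef_pos: [530.7, 41.3, 35.4]
tool_rot: [0.383, 0.924, 0.0, 0.001]
ft_force: [-0.9, -0.2, -1.3]
grip_width: 0.48
grasp_force: 25.0
```

```bash
python3 -m pendant '[0,0,0,0,0,0,1, 0,0,0,0,0,0,1, 0,0,0,0,0,0,1, 0,0,0,0,0,0,1, 0,0,-0.1,0,0,0,1, 0,0,-0.192,0,0,0,1, 0,0,-0.192,0,0,0,1, 0,0,-0.192,0,0,0,1]'
python3 -m pendant '[0.402,0.514,0.04,0,0,0,1, 0.402,0.514,0.04,0,0,0,1, 0.402,0.514,0.04,0,0,0,1, 0.402,0.514,0.04,0,0,0,1, 0.402,0.514,0.04,0,0,0,1, 0.402,0.514,0.04,0,0,0,1, 0.402,0.514,0.04,0,0,0,1, 0.402,0.514,0.04,0,0,0,1]'
python3 - <<'E'
from h import *
for n in("scene","wrist"):
    c=imaging.camera(n);P=cloud(c)
    for ce,a,q in blobs(green(c),P,40): print(n,ce.round(),a,q.mean(0).round(1))
E
```

```text
time: 18.18
eef_pos: [529.9, 41.2, 129.7]
tool_rot: [0.383, 0.924, -0.0, -0.0]
ft_force: [-0.1, 0.3, -0.5]
grip_width: 1.001
grasp_force: 0.0
time: 19.18
eef_pos: [569.8, 363.6, 110.0]
tool_rot: [0.383, 0.924, -0.0, -0.0]
ft_force: [-0.6, -0.6, -0.3]
grip_width: 1.0
grasp_force: 0.0
scene [216. 187.] 189 [ 531.9 -111.2   57.1]
scene [233. 206.] 212 [531.9 -35.1  56.9]
scene [252. 226.] 234 [532.3  41.9  56.6]
wrist [257. 199.] 1872 [567.9 365.1  53.9]
```

```bash
python3 -m pendant '[0,0,0.1,0,0,0,1, 0,0,0.16,0,0,0,1, 0,0,0.16,0,0,0,1, 0,0,0.16,0,0,0,0, 0,0,0.16,0,0,0,0, 0,0,0.16,0,0,0,0, 0,0,0.16,0,0,0,0, 0,0,0.16,0,0,0,0, 0,0,0.16,0,0,0,0]'
python3 -m pendant '[0,0,-0.1,0,0,0,0, 0,0,-0.2,0,0,0,0, -0.292,-0.404,-0.2,0,0,0,0, -0.292,-0.404,-0.2,0,0,0,0, -0.292,-0.404,-0.2,0,0,0,0, -0.292,-0.404,-0.2,0,0,0,0, -0.292,-0.404,-0.2,0,0,0,0, -0.292,-0.404,-0.2,0,0,0,0, -0.292,-0.404,-0.2,0,0,0,0]'
python3 -m pendant '[0,0,0.1,0,0,0,0, 0,0,0.15,0,0,0,0, 0,0,0.18,0,0,0,0, 0,0,0.192,0,0,0,0, 0,0,0.192,0,0,0,0, 0,0,0.192,0,0,0,0]'
```

```text
time: 20.4
eef_pos: [569.8, 365.1, 30.4]
tool_rot: [0.383, 0.924, -0.0, 0.0]
ft_force: [-0.7, -0.8, 0.9]
grip_width: 0.48
grasp_force: 25.0
time: 21.52
eef_pos: [530.2, 120.1, 130.2]
tool_rot: [0.382, 0.924, -0.0, -0.0]
ft_force: [-0.4, 0.5, -1.1]
grip_width: 0.482
grasp_force: 25.0
time: 22.28
eef_pos: [530.7, 119.1, 35.4]
tool_rot: [0.383, 0.924, 0.0, 0.001]
ft_force: [0.6, 0.2, -1.6]
grip_width: 0.477
grasp_force: 25.0
```

```bash
python3 -m pendant '[0,0,0,0,0,0,1, 0,0,0,0,0,0,1, 0,0,0,0,0,0,1, 0,0,0,0,0,0,1, 0,0,-0.1,0,0,0,1, 0,0,-0.192,0,0,0,1, 0,0,-0.3,0,0,0,1, 0,0,-0.4,0,0,0,1, 0,0,-0.4,0,0,0,1]'
python3 - <<'E'
from h import *
for n in("scene","wrist"):
    c=imaging.camera(n);P=cloud(c)
    cv2.imwrite(f"pics/p4{n}.png",c["img"][:,:,::-1])
    for ce,a,q in blobs(green(c),P,40): print(n,ce.round(),a,q.mean(0).round(1))
    for ce,a,q in blobs(orange(c),P,20): print("or",n,ce.round(),a,q.mean(0).round(1),np.percentile(q,[3,97],axis=0).round(1).tolist())
c=imaging.camera("side");P=cloud(c)
for ce,a,q in blobs(orange(c),P,20): print("or",ce.round(),a,q.mean(0).round(1),np.percentile(q,[3,97],axis=0).round(1).tolist())
E
```

```text
time: 23.4
eef_pos: [531.3, 119.2, 238.6]
tool_rot: [0.383, 0.924, 0.002, 0.003]
ft_force: [-0.4, -0.2, -1.3]
grip_width: 0.998
grasp_force: 0.0
scene [216. 187.] 185 [ 531.7 -111.1   57.2]
scene [233. 206.] 210 [531.7 -35.9  56.5]
scene [252. 226.] 232 [531.4  40.4  55.4]
scene [273. 248.] 260 [531.4 120.1  56.5]
or scene [196. 200.] 191 [644.8   3.4 216.6] [[629.0, -27.7, 203.7], [657.3, 36.0, 229.5]]
wrist [256. 169.] 932 [529.5 119.2  56.9]
wrist [215. 210.] 836 [530.   41.3  56.8]
wrist [187. 247.] 230 [538.8 -24.6  62. ]
or wrist [229. 371.] 21 [629.1 -18.1 207.1] [[626.4, -20.5, 206.1], [632.9, -14.2, 208.3]]
or [188. 163.] 38 [654.   21.1 224.1] [[650.7, -9.3, 204.6], [658.2, 41.5, 229.3]]
or [196. 164.] 64 [639.9   0.  206.4] [[629.3, -27.9, 201.7], [648.2, 20.4, 209.8]]
or [153. 280.] 107 [702.5 279.2  72.1] [[691.3, 271.7, 65.0], [715.9, 286.6, 80.6]]
```

View pics/p4scene.png

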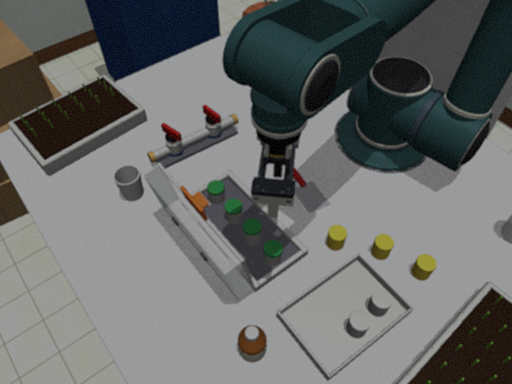

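All four green cups stand in the tray at about (216,187), (233,206), (252,226) and (273,248), and the crate holds only the white ones. The dome is at about 1.70 rad. I'll shut the fingers, turn them and go behind the tab.

```bash
python3 -m pendant '[0,0,-0.112,0,0,-1,0, 0,0,-0.112,0,0,-1,0, -0.407,0.074,-0.112,0,0,-1,0, -0.407,0.074,-0.112,0,0,-1,0, -0.407,0.074,-0.112,0,0,-1,0, -0.407,0.074,-0.112,0,0,-1,0, -0.407,0.074,-0.112,0,0,-1,0, -0.407,0.074,0,0,0,-1,0, -0.407,0.074,0.054,0,0,-1,0, -0.407,0.074,0.054,0,0,-1,0]' 40
python3 - <<'E'
from h import *
s=status.get_state();print(s["eef_pos"].round(1) if hasattr(s["eef_pos"],"round") else s["eef_pos"],s["tool_rot"],s["qpos"],s["ft_force"],s["grip_width"])
th=np.array([1.7,1.62,1.5,1.38,1.25,1.1,.95,.8,.65,.5,.35,.22,.14,.08,.04,0,-.02])
P=np.c_[621-190*np.cos(th)+10*np.sin(th)+7.5,0*th+1,26+190*np.sin(th)+10*np.cos(th)]
for t,p in zip(th,P): print(t,p.round(1),ab(p-np.array([700,1,207])))
c=imaging.camera("scene");cv2.imwrite("pics/d1.png",c["img"][100:300,100:400,::-1])
E
```

```text
time: 24.8
eef_pos: [698.5, 2.1, 204.8]
tool_rot: [-0.0, 1.0, 0.0, -0.002]
ft_force: [1.1, 1.2, 0.6]
grip_width: 0.011
grasp_force: 0.0
[698.5   2.1 204.8] [-3.27954797e-04  9.99997797e-01  1.18138213e-04 -2.06985040e-03] [-3.36071605e-02  1.68099784e-01  1.37200630e+00  9.57440096e-05
  1.60563190e+00 -1.60505626e+00] [1.14132218 1.22170168 0.60917675] 0.010957223696760368
1.7 [662.9   1.  213.1] [0.074, 0.0, -0.012]
1.62 [647.8   1.  215.3] [0.104, 0.0, -0.016]
1.5 [625.    1.  216.2] [0.15, 0.0, -0.018]
1.38 [602.3   1.  214.4] [0.195, 0.0, -0.014]
1.25 [578.1   1.  209.5] [0.244, 0.0, -0.004]
1.1 [551.2   1.  199.9] [0.297, 0.0, 0.016]
0.95 [526.1   1.  186.4] [0.348, 0.0, 0.043]
0.8 [503.3   1.  169.3] [0.393, 0.0, 0.077]
0.65 [483.3   1.  148.9] [0.433, 0.0, 0.118]
0.5 [466.6   1.  125.9] [0.466, 0.0, 0.164]
0.35 [453.4   1.  100.5] [0.492, 0.0, 0.215]
0.22 [445.3   1.   77.2] [0.508, 0.0, 0.262]
0.14 [441.8   1.   62.4] [0.515, 0.0, 0.291]
0.08 [439.9   1.   51.2] [0.519, 0.0, 0.314]
0.04 [439.1   1.   43.6] [0.521, 0.0, 0.329]
0.0 [438.5   1.   36. ] [0.522, 0.0, 0.344]
-0.02 [438.3   1.   32.2] [0.522, 0.0, 0.352]
```

View pics/d1.png

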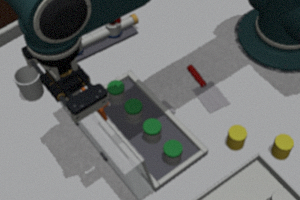

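The shut fingers are behind the tab, near crop pixel (85,105). I'll follow the arc now.

```bash
python3 -m pendant '[0.074,0,-0.012,0,0,0,0, 0.104,0,-0.016,0,0,0,0, 0.15,0,-0.018,0,0,0,0, 0.195,0,-0.014,0,0,0,0, 0.244,0,-0.004,0,0,0,0, 0.297,0,0.016,0,0,0,0, 0.348,0,0.043,0,0,0,0, 0.393,0,0.077,0,0,0,0, 0.433,0,0.118,0,0,0,0, 0.433,0,0.118,0,0,0,0]'
python3 - <<'E'
from h import *
for n in("scene","side"):
    c=imaging.camera(n);P=cloud(c);cv2.imwrite(f"pics/d2{n}.png",c["img"][:,:,::-1])
    for ce,a,q in blobs(orange(c),P,10): print("or",n,ce.round(),a,q.mean(0).round(1),np.percentile(q,[3,97],axis=0).round(1).tolist())
E
```

```text
time: 26.1
eef_pos: [483.1, 1.4, 148.7]
tool_rot: [-0.0, 1.0, -0.0, 0.0]
ft_force: [0.5, 0.6, 1.1]
grip_width: 0.006
grasp_force: 0.0
or scene [197. 200.] 194 [644.6   3.5 216.7] [[629.3, -26.9, 204.9], [657.2, 35.8, 229.3]]
or side [458. 132.] 10 [ -734.5 -1318.9  -388.8] [[-746.1, -1344.3, -393.1], [-716.1, -1278.9, -384.4]]
or side [189. 161.] 52 [654.1  11.2 224.5] [[650.8, -33.3, 205.1], [657.9, 39.3, 229.8]]
or side [196. 164.] 68 [ 6.393e+02 -6.000e-01  2.067e+02] [[629.0, -26.5, 202.6], [648.1, 18.9, 208.9]]
or side [153. 280.] 106 [702.8 279.4  72.2] [[691.1, 271.8, 64.6], [717.2, 286.2, 81.1]]
```

View pics/d2side.png

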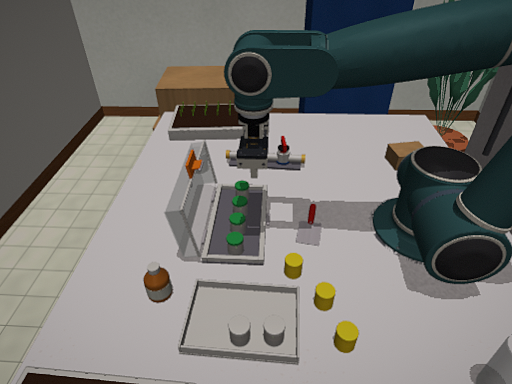

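Checking the numbers, the tab did not move: orange is still at x 629–657 and z 204–230. I'll go back behind it a little lower, push in short steps and watch.

```bash
python3 -m pendant '[0,0,-0.284,0,0,0,0, 0,0,-0.284,0,0,0,0, 0,0,-0.284,0,0,0,0, -0.433,0,-0.284,0,0,0,0, -0.433,0,-0.284,0,0,0,0, -0.433,0,-0.284,0,0,0,0, -0.433,0,-0.284,0,0,0,0, -0.433,0,-0.2,0,0,0,0, -0.433,0,-0.104,0,0,0,0, -0.433,0,-0.104,0,0,0,0]'
python3 -m pendant '[0.04,0,0,0,0,0,0, 0.07,0,0,0,0,0,0]'
python3 -m pendant '[0.02,0,0,0,0,0,0, 0.02,0,0,0,0,0,0]'
python3 - <<'E'
from h import *
ims=[]
for n in("scene","side"):
    c=imaging.camera(n);P=cloud(c)
    r=(slice(120,260),slice(130,290)) if n=="scene" else (slice(100,240),slice(130,290))
    ims.append(cv2.resize(c["img"][r][:,:,::-1],None,fx=2.5,fy=3,interpolation=cv2.INTER_CUBIC))
    for ce,a,q in blobs(orange(c),P,10): print("or",n,ce.round(),a,q.mean(0).round(1),np.percentile(q,[3,97],axis=0).round(1).tolist())
cv2.imwrite("pics/d3.png",np.hstack(ims))
E
```

```text
time: 27.45
eef_pos: [699.4, 1.3, 196.3]
tool_rot: [-0.0, 1.0, 0.0, -0.003]
ft_force: [0.1, 0.0, -0.4]
grip_width: 0.007
grasp_force: 0.0
time: 27.7
eef_pos: [665.5, 1.3, 202.9]
tool_rot: [-0.0, 1.0, -0.0, 0.001]
ft_force: [4.7, 0.2, 3.0]
grip_width: 0.004
grasp_force: 1.9
time: 27.95
eef_pos: [655.0, 1.2, 201.6]
tool_rot: [0.0, 1.0, -0.0, 0.001]
ft_force: [0.2, -0.1, -1.1]
grip_width: 0.008
grasp_force: 0.0
or side [193. 158.] 30 [642.5   7.5 230.5] [[640.1, -29.4, 229.6], [644.8, 39.6, 232.1]]
or side [201. 164.] 60 [626.6  -1.3 207.9] [[617.4, -20.5, 205.9], [635.9, 18.9, 209.7]]
or side [153. 280.] 78 [701.8 279.1  73. ] [[693.4, 271.7, 65.6], [711.1, 286.5, 81.0]]
```

View pics/d3.png

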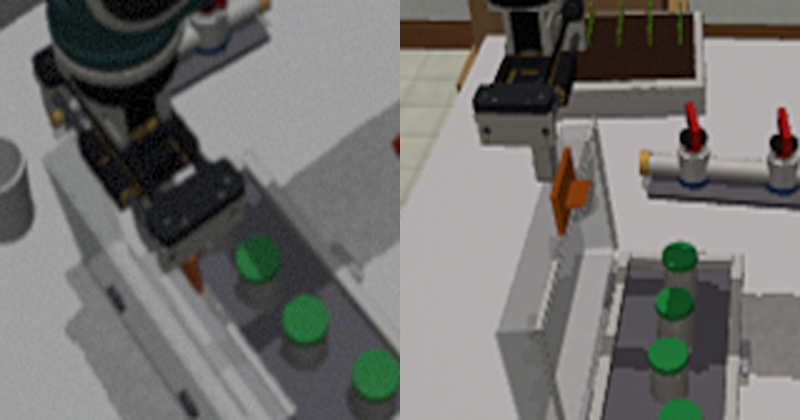

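Now the finger is on the tab's back: the tab's top edge went from x 654 to 643. I'll go on in smaller steps with the tip kept lower.

```bash
cat > arc.py <<'E'
from h import *
import sys
def arc(th,r,h,o):
    th=np.array(th);r=np.array(r)+0*th
    P=np.c_[621-r*np.cos(th)+h*np.sin(th)+7.5,0*th+1,26+r*np.sin(th)+h*np.cos(th)]
    for t,p in zip(th,P): print(t,p.round(1),ab(p-np.array(o)))
def tab():
    for n in("scene","side"):
        c=imaging.camera(n);P=cloud(c)
        for ce,a,q in blobs(orange(c),P,10):
            if abs(q[:,1].mean())<60: print("or",n,ce.round(),a,q.mean(0).round(1),np.percentile(q,[3,97],axis=0).round(1).tolist())
E
python3 - <<'E'
from arc import *
arc([1.58,1.52,1.46,1.4,1.34,1.28,1.22,1.16,1.10,1.04],182,8,[655,1,200])
E
```

```text
1.58 [638.2   1.  207.9] [0.034, 0.0, -0.016]
1.52 [627.2   1.  208.2] [0.056, -0.0, -0.016]
1.46 [616.3   1.  207.8] [0.077, -0.0, -0.016]
1.4 [605.4   1.  206.7] [0.099, -0.0, -0.013]
1.34 [594.7   1.  205. ] [0.121, -0.0, -0.01]
1.28 [584.    1.  202.7] [0.142, -0.0, -0.005]
1.22 [573.5   1.  199.7] [0.163, -0.0, 0.001]
1.16 [563.2   1.  196.1] [0.184, -0.0, 0.008]
1.1 [553.1   1.  191.8] [0.204, -0.0, 0.016]
1.04 [543.3   1.  187. ] [0.223, -0.0, 0.026]
```

```bash
python3 -m pendant '[0.034,0,-0.01,0,0,0,0, 0.056,0,-0.012,0,0,0,0, 0.077,0,-0.013,0,0,0,0, 0.099,0,-0.013,0,0,0,0, 0.121,0,-0.01,0,0,0,0]'
python3 -c "
from arc import *
tab()"
```

```text
time: 28.68
eef_pos: [594.1, 1.3, 205.3]
tool_rot: [-0.0, 1.0, 0.0, 0.0]
ft_force: [3.1, 0.1, -0.8]
grip_width: 0.004
grasp_force: 1.2
or side [217. 158.] 30 [581.6   3.5 228.9] [[579.5, -34.3, 227.4], [583.6, 39.6, 230.3]]
or side [221. 166.] 56 [ 5.720e+02 -3.000e-01  2.026e+02] [[563.3, -18.4, 200.1], [580.3, 17.2, 204.8]]
```

```bash
python3 -m pendant '[0.021,0,0.005,0,0,0,0, 0.042,0,0.011,0,0,0,0, 0.063,0,0.018,0,0,0,0, 0.083,0,0.026,0,0,0,0, 0.102,0,0.036,0,0,0,0]'
python3 - <<'E'
from arc import *
tab()
o=[594.5-51,1,205-18]
arc([.97,.9,.83,.76,.69,.62,.55,.48,.41,.34],np.linspace(183,188,10),9,o)
E
```

```text
time: 29.4
eef_pos: [543.0, 1.2, 187.1]
tool_rot: [0.0, 1.0, 0.0, 0.0]
ft_force: [1.0, 0.7, 1.7]
grip_width: 0.006
grasp_force: 1.1
or side [238. 168.] 61 [526.5   4.3 198.8] [[519.2, -32.1, 179.8], [531.6, 37.8, 213.7]]
0.97 [532.5   1.  182. ] [0.022, -0.0, 0.01]
0.9 [521.4   1.  175.4] [0.044, -0.0, 0.023]
0.83 [510.9   1.  167.9] [0.065, -0.0, 0.038]
0.76 [500.8   1.  159.7] [0.085, -0.0, 0.055]
0.69 [491.4   1.  150.8] [0.104, -0.0, 0.072]
0.62 [482.5   1.  141.3] [0.122, -0.0, 0.092]
0.55 [474.4   1.  131.1] [0.138, -0.0, 0.112]
0.48 [466.9   1.  120.3] [0.153, -0.0, 0.134]
0.41 [460.2   1.  109. ] [0.166, -0.0, 0.156]
0.34 [454.3   1.   97.2] [0.178, -0.0, 0.18]
```

```bash
python3 -m pendant '[0.022,0,0.01,0,0,0,0, 0.044,0,0.023,0,0,0,0, 0.065,0,0.038,0,0,0,0, 0.085,0,0.055,0,0,0,0, 0.104,0,0.072,0,0,0,0, 0.122,0,0.092,0,0,0,0, 0.138,0,0.112,0,0,0,0, 0.153,0,0.134,0,0,0,0, 0.166,0,0.156,0,0,0,0, 0.178,0,0.18,0,0,0,0]'
python3 - <<'E'
from arc import *
tab()
o=[543.5-89,1,187-90]
arc([.28,.22,.16,.11,.08,.05,.02,0,-.02],190,10,o)
E
```

```text
time: 30.75
eef_pos: [454.3, 1.2, 96.5]
tool_rot: [0.0, 1.0, -0.0, -0.0]
ft_force: [-0.4, -0.1, 2.1]
grip_width: 0.008
grasp_force: 0.6
or side [265. 197.] 163 [454.1  13.3 111.6] [[435.7, -25.1, 103.1], [471.4, 38.7, 120.8]]
0.28 [448.7   1.   88.1] [0.012, -0.0, 0.018]
0.22 [445.3   1.   77.2] [0.018, -0.0, 0.04]
0.16 [442.5   1.   66.1] [0.024, -0.0, 0.062]
0.11 [440.7   1.   56.8] [0.027, -0.0, 0.08]
0.08 [439.9   1.   51.2] [0.029, -0.0, 0.092]
0.05 [439.2   1.   45.5] [0.03, -0.0, 0.103]
0.02 [438.7   1.   39.8] [0.031, -0.0, 0.114]
0.0 [438.5   1.   36. ] [0.032, -0.0, 0.122]
-0.02 [438.3   1.   32.2] [0.032, -0.0, 0.13]
```

```bash
python3 - <<'E'
from h import *
ims=[]
for n,r in(("side",(slice(120,260),slice(190,350))),("wrist",(slice(100,384),slice(94,418)))):
    c=imaging.camera(n);ims.append(cv2.resize(c["img"][r][:,:,::-1],(400,350),interpolation=cv2.INTER_CUBIC))
cv2.imwrite("pics/d4.png",np.hstack(ims))
E
```

```text
(no output)
```

View pics/d4.png

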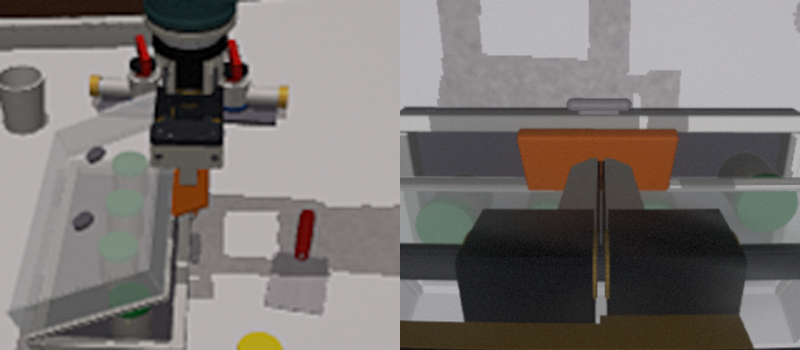

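The fingertips are on the tab. The nearest cup, at (128,300) in the left half, looks shifted, so I'll check cup positions by plane intersection.

```bash
cat >> h.py <<'E'
def onplane(c,uv,z):
    d=cv2.undistortPoints(np.array([[uv]],float),c["mtx"],np.array([c["k1"],0,0,0.]))[0,0]
    r=np.array([*d,1])@c["R"];o=-c["R"].T@c["t"];return o+r*(z-o[2])/r[2]
E
python3 - <<'E'
from h import *
for n in("side","scene","wrist"):
    c=imaging.camera(n);H=hsv(c)
    m=((H[...,0]>45)&(H[...,0]<85)&(H[...,1]>45))
    if n=="side": m[:150]=0
    k,l,st,ce=cv2.connectedComponentsWithStats(m.astype(np.uint8))
    for i in range(1,k):
        if st[i,4]>40: 
            x,y,w,h,a=st[i];p=onplane(c,(x+w/2-.5,y+h/2-.5),56)
            if abs(p[0]-500)<250 and abs(p[1])<450: print(n,st[i],p.round())
E
```

```text
side [234 233  16  10  98] [513. 117.  56.]
wrist [367 254  48  30 968] [514. 122.  56.]
wrist [108 264  46  35 757] [ 527. -115.   56.]
```

```bash
python3 - <<'E'
from h import *
ims=[]
for n,r in(("side",(slice(180,260),slice(190,290))),("wrist",(slice(190,300),slice(330,468)))):
    c=imaging.camera(n);ims.append(cv2.resize(c["img"][r][:,:,::-1],(400,320),interpolation=cv2.INTER_CUBIC))
cv2.imwrite("pics/d5.png",np.hstack(ims))
E
```

```text
(no output)
```

View pics/d5.png

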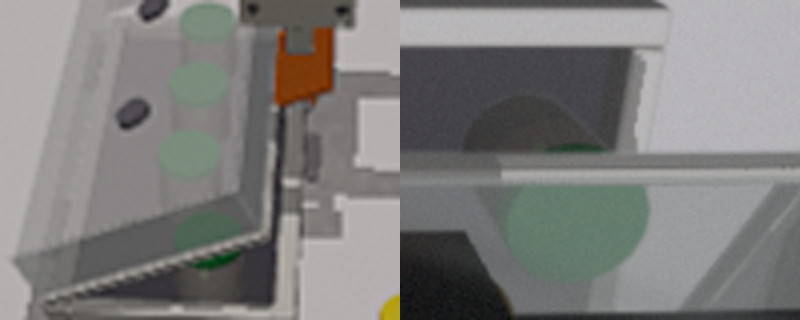

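The fourth cup stands upright in line with the others; it was only partly seen past the dome's edge. I'll press the dome the rest of the way.

```bash
python3 -m pendant '[0.012,0,0.018,0,0,0,0, 0.018,0,0.04,0,0,0,0, 0.024,0,0.062,0,0,0,0, 0.027,0,0.08,0,0,0,0, 0.029,0,0.092,0,0,0,0, 0.03,0,0.103,0,0,0,0, 0.031,0,0.114,0,0,0,0, 0.032,0,0.122,0,0,0,0, 0.032,0,0.126,0,0,0,0]'
python3 -c "
from arc import *
tab()"
```

```text
time: 32.33
eef_pos: [438.7, 1.3, 34.1]
tool_rot: [0.0, 1.0, 0.0, -0.0]
ft_force: [-0.1, 0.7, 1.0]
grip_width: 0.008
grasp_force: 0.3
or scene [278. 201.] 25 [432.4  23.5  54.8] [[424.3, 15.3, 51.8], [438.5, 34.6, 56.8]]
or side [272. 214.] 149 [435.1  17.6  54.2] [[417.2, -10.9, 50.9], [454.5, 39.4, 57.0]]
```

The tip reading is about 20 mm below the tab surface seen at z≈54, with almost no force. That also explains the first missed sweep: the shut tips sit about 20 mm behind the reported TCP. I'll keep pressing in small steps and watch the force.

```bash
python3 -m pendant '[0,0,0.008,0,0,0,0, 0,0,0.012,0,0,0,0, 0,0,0.016,0,0,0,0]'
python3 -m pendant '[0,0,0.005,0,0,0,0, 0,0,0.01,0,0,0,0]'
python3 -m pendant '[0,0,0.005,0,0,0,0, 0,0,0.01,0,0,0,0]'
python3 -c "
from arc import *
tab()"
```

```text
time: 32.8
eef_pos: [438.7, 1.2, 27.1]
tool_rot: [-0.0, 1.0, -0.0, -0.0]
ft_force: [-6.8, 0.5, 9.9]
grip_width: 0.005
grasp_force: 4.8
time: 33.05
eef_pos: [438.7, 1.2, 21.5]
tool_rot: [-0.0, 1.0, -0.0, -0.0]
ft_force: [-2.0, 0.3, 2.3]
grip_width: 0.006
grasp_force: 1.2
time: 33.3
eef_pos: [438.7, 1.2, 16.1]
tool_rot: [0.0, 1.0, 0.0, 0.0]
ft_force: [-1.1, -0.7, 1.3]
grip_width: 0.008
grasp_force: 0.3
or side [272. 219.] 141 [432.3  19.8  36.5] [[414.2, -7.7, 33.9], [451.4, 40.8, 39.5]]
```

```bash
python3 -m pendant '[0,0,0,0,0,0,0, 0,0,-0.02,0,0,0,0, 0,0,-0.06,0,0,0,0, 0,0,-0.12,0,0,0,0, 0,0,-0.25,0,0,0,0, 0,0,-0.4,0,0,0,0, 0,0,-0.5,0,0,0,0, 0,0,-0.5,0,0,0,0]'
python3 - <<'E'
from arc import *
tab()
c=imaging.camera("wrist");cv2.imwrite("pics/s1.png",c["img"][:,:,::-1])
c=imaging.camera("side");P=cloud(c);cv2.imwrite("pics/s2.png",c["img"][:,:,::-1])
for ce,a,q in blobs(red(c),P,25):
    top=q[q[:,2]>np.percentile(q[:,2],90)-6];print("red",ce.round(),a,top.mean(0).round(1),rect(top))
E
```

```text
time: 34.4
eef_pos: [439.7, 1.2, 272.0]
tool_rot: [-0.0, 1.0, -0.0, 0.004]
ft_force: [0.5, 0.0, -0.3]
grip_width: 0.003
grasp_force: 0.0
or side [272. 215.] 250 [433.5   1.9  36.6] [[415.1, -36.4, 34.2], [451.8, 38.8, 38.8]]
red [247. 142.] 55 [ 528.9 -324.7  101.1] [529.5, -329.4, 9.7, 68.0, 12.6]
red [284. 144.] 55 [ 399.7 -313.2  101. ] [399.8, -315.9, 9.4, 68.4, 6.7]
red [311. 213.] 97 [314.9 -37.1  18.1] [315.2, -38.5, 80.5, 16.1, 80.3]
```

View pics/s1.png

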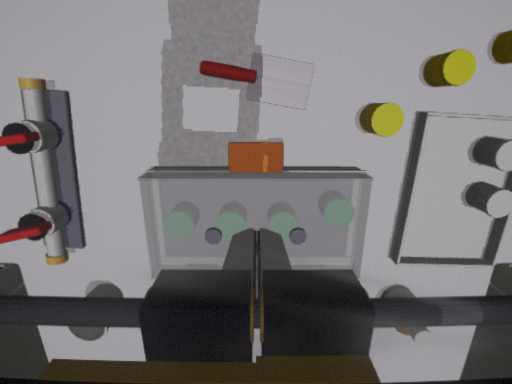

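The dome is shut with its tab level at z≈36.6, pixel (256,156), and the four cups are under it at (180,224), (232,222), (283,225) and (338,212). The stopcock bars are at (20,140) and (20,235). I'll go over the near one and check the fingertip depth on the way.

```bash
python3 - <<'E'
from h import *
c=imaging.camera("wrist");P=cloud(c)
for v in range(224,262,4): print(v,P[v,245:262:4,2].round().tolist(), P[v,249].round())
E
python3 -m pendant '[0.078,-0.634,0,0,0,1,0.5, 0.078,-0.634,0,0,0,1,0.5, 0.078,-0.634,0,0,0,1,0.5, 0.078,-0.634,0,0,0,1,0.5, 0.078,-0.634,0,0,0,1,0.5, 0.078,-0.634,0,0,0,1,0.5, 0.078,-0.634,0,0,0,1,0.5, 0.078,-0.634,0,0,0,1,0.5]' 60
python3 -m pendant '[0,0,0,0,0,0.84,0.5, 0,0,0,0,0,0.84,0.5, 0,0,0,0,0,0.84,0.5, 0,0,0,0,0,0.84,0.5, 0,0,0.06,0,0,0.84,0.5, 0,0,0.13,0,0,0.84,0.5, 0,0,0.13,0,0,0.84,0.5]'
python3 - <<'E'
from h import *
c=imaging.camera("wrist");P=cloud(c);cv2.imwrite("pics/m1.png",c["img"][:,:,::-1])
s=status.get_state();print(s["tool_rot"],s["qpos"])
for ce,a,q in blobs(red(c),P,60):
    t=q[q[:,2]>np.percentile(q[:,2],50)-3];print(ce.round(),a,t.mean(0).round(1),rect(t),np.percentile(q,[2,98],axis=0).round(1).tolist())
c=imaging.camera("scene");P=cloud(c)
for ce,a,q in blobs(red(c),P,30):
    t=q[q[:,2]>np.percentile(q[:,2],90)-6];print("scene",ce.round(),a,t.mean(0).round(1),rect(t))
E
```

```text
224 [75.0, 74.0, 75.0, 75.0, 74.0] [518. -10.  74.]
228 [73.0, 75.0, 74.0, 73.0, 74.0] [523. -10.  75.]
232 [292.0, 291.0, 291.0, 288.0, 291.0] [429.  -4. 291.]
236 [296.0, 296.0, 298.0, 294.0, 297.0] [429.  -4. 296.]
240 [301.0, 302.0, 302.0, 299.0, 301.0] [429.  -3. 302.]
244 [306.0, 306.0, 307.0, 304.0, 307.0] [430.  -3. 306.]
248 [311.0, 311.0, 312.0, 308.0, 311.0] [430.  -3. 311.]
252 [315.0, 315.0, 316.0, 311.0, 316.0] [429.  -3. 315.]
256 [320.0, 320.0, 321.0, 318.0, 320.0] [429.  -3. 320.]
260 [325.0, 324.0, 324.0, 321.0, 324.0] [429.  -3. 324.]
time: 35.65
eef_pos: [400.0, -314.6, 266.2]
tool_rot: [0.382, 0.924, 0.0, -0.0]
ft_force: [-0.6, -0.6, 0.2]
grip_width: 0.499
grasp_force: 0.0
time: 36.52
eef_pos: [399.4, -314.0, 199.5]
tool_rot: [0.661, 0.751, 0.0, -0.002]
ft_force: [1.0, 0.8, 0.3]
grip_width: 0.501
grasp_force: 0.0
[ 6.60736203e-01  7.50618087e-01  4.01833247e-05 -3.95883304e-04] [-7.16916712e-01 -2.51747754e-01  1.78426702e+00  8.42957868e-05
  1.60986475e+00 -8.44111374e-01]
[255. 190.] 652 [ 397.5 -316.9  100.7] [397.6, -318.8, 11.4, 66.2, 6.8] [[390.3, -350.5, 98.6], [404.2, -286.5, 102.2]]
[374. 213.] 619 [ 525.6 -326.8  100.5] [526.6, -328.7, 11.2, 67.6, 13.2] [[516.0, -359.8, 97.1], [535.7, -296.1, 102.1]]
scene [211. 111.] 44 [ 400.2 -315.5  101.4] [399.9, -315.4, 8.4, 63.9, 7.4]
scene [171. 130.] 65 [ 529.3 -324.   100.6] [529.7, -325.8, 9.7, 62.8, 12.8]
scene [296. 175.] 116 [316.6 -35.3  18.2] [316.2, -37.0, 77.4, 12.8, 79.4]
```

View pics/m1.png

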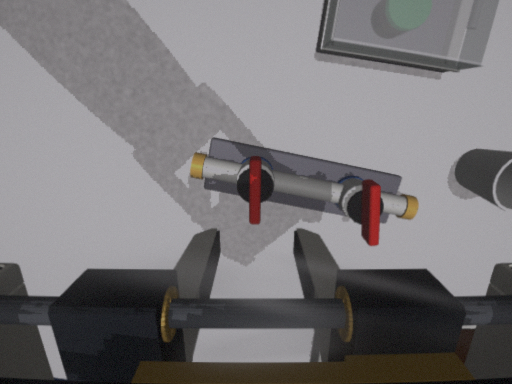

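The picture shows the near bar at (255,190) centred between the open fingers and the far bar at (374,213). The visible fingertip edge is 19 mm behind the reported TCP, which confirms the offset. I'll descend on the near bar and grip.

```bash
python3 -m pendant '[0,-0.002,0.12,0,0,0,0.5, 0,-0.002,0.2,0,0,0,0.5, 0,-0.002,0.24,0,0,0,0.5, 0,-0.002,0.262,0,0,0,0.5, 0,-0.002,0.262,0,0,0,0.5, 0,-0.002,0.262,0,0,0,0, 0,-0.002,0.262,0,0,0,0, 0,-0.002,0.262,0,0,0,0, 0,-0.002,0.262,0,0,0,0, 0,-0.002,0.262,0,0,0,0]' 60
```

```text
time: 37.88
eef_pos: [397.9, -316.1, 70.5]
tool_rot: [0.661, 0.75, -0.001, -0.001]
ft_force: [-7.7, -1.2, 4.3]
grip_width: 0.117
grasp_force: 60.0
```

```bash
python3 -m pendant '[0,-0.003,0.002,0,0,-0.16,0, 0,-0.003,0.005,0,0,-0.33,0, 0,-0.003,0.008,0,0,-0.5,0, 0,-0.003,0.011,0,0,-0.67,0, 0,-0.003,0.014,0,0,-0.84,0, 0,-0.003,0.016,0,0,-1,0]' 60
```

```text
time: 38.62
eef_pos: [395.9, -317.3, 63.9]
tool_rot: [0.322, 0.947, -0.002, -0.001]
ft_force: [-21.2, -4.2, 19.6]
grip_width: 0.117
grasp_force: 60.1
```

```bash
python3 -m pendant '[0.004,-0.004,0.003,0,0,-0.16,0, 0.004,-0.004,0.006,0,0,-0.32,0, 0.004,-0.004,0.009,0,0,-0.46,0, 0.004,-0.004,0.011,0,0,-0.6,0, 0.004,-0.004,0.012,0,0,-0.74,0, 0.004,-0.004,0.013,0,0,-0.74,0]' 60
python3 - <<'E'
from h import *
for n in("side","scene"):
    c=imaging.camera(n);P=cloud(c)
    for ce,a,q in blobs(red(c),P,15):
        t=q[q[:,2]>np.percentile(q[:,2],90)-6];print(n,ce.round(),a,t.mean(0).round(1),rect(t))
E
```

```text
time: 39.38
eef_pos: [394.7, -319.0, 58.5]
tool_rot: [0.039, 0.999, -0.003, 0.001]
ft_force: [-9.5, -10.1, 22.7]
grip_width: 0.122
grasp_force: 60.1
side [247. 142.] 55 [ 528.8 -324.7  101.8] [528.8, -325.7, 9.2, 65.7, 13.1]
side [283. 147.] 105 [ 402.  -315.7   87.8] [400.9, -313.2, 63.2, 19.0, 0.1]
side [311. 213.] 95 [315.3 -36.1  18.1] [315.3, -37.1, 79.5, 15.1, 80.4]
scene [206. 116.] 22 [ 417.3 -318.4   88.8] [416.6, -316.1, 29.5, 10.7, 3.3]
scene [170. 129.] 64 [ 529.5 -324.6  100.8] [529.8, -325.7, 8.5, 66.5, 12.8]
scene [296. 175.] 117 [316.3 -36.5  17.9] [316.5, -36.5, 76.5, 12.7, 78.9]
```

```bash
python3 -m pendant '[0,0,0,0,0,0,0.5, 0,0,0,0,0,0,0.5, 0,0,0,0,0,0,0.5, 0,0,-0.1,0,0,0,0.5, 0,0,-0.2,0,0,0,0.5, 0,0,-0.28,0,0,0,0.5, 0,0,-0.28,0,0,0,0.5]' 60
python3 - <<'E'
from h import *
for n in("side","scene","wrist"):
    c=imaging.camera(n);P=cloud(c)
    for ce,a,q in blobs(red(c),P,15):
        t=q[q[:,2]>np.percentile(q[:,2],90)-6];print(n,ce.round(),a,t.mean(0).round(1),rect(t))
    r=[r for r in nets.trace(c,"manifold") if r["confidence"]>.3]
    if r: q=P[r[0]["mask"]];q=q[(q[:,2]>0)&(q[:,2]<45)];print("manifold",rect(q))
s=status.get_state();print(s["eef_pos"],s["tool_rot"])
E
```

```text
time: 40.35
eef_pos: [395.3, -317.0, 198.8]
tool_rot: [0.039, 0.999, -0.001, 0.002]
ft_force: [0.4, -0.5, -0.7]
grip_width: 0.498
grasp_force: 0.0
side [247. 142.] 55 [ 528.5 -323.2  101.4] [528.7, -326.0, 9.8, 69.5, 12.2]
side [283. 146.] 135 [ 400.1 -316.1   88.4] [401.0, -315.8, 62.9, 14.3, 3.2]
side [311. 213.] 95 [315.2 -35.9  18.1] [314.8, -37.0, 79.1, 14.6, 81.0]
manifold [461.5, -349.5, 129.5, 287.9, 85.9]
scene [211. 114.] 43 [ 400.8 -316.3   89.6] [400.6, -314.6, 12.2, 64.0, 84.2]
scene [170. 129.] 66 [ 529.9 -325.   100.9] [529.9, -326.4, 10.3, 64.6, 10.7]
scene [296. 175.] 117 [316.4 -36.7  17.4] [316.4, -36.9, 74.4, 14.0, 81.3]
manifold [459.8, -370.9, 171.6, 288.5, 85.4]
wrist [475.  89.] 900 [312.7 -43.3  17.1] [313.1, -41.5, 77.9, 17.5, 80.2]
wrist [253. 187.] 658 [ 395.2 -319.9   88.6] [396.8, -320.2, 10.7, 67.9, 85.6]
wrist [275. 295.] 87 [ 519.9 -305.   100.5] [518.7, -307.1, 20.6, 9.5, 85.0]
manifold [446.9, -322.9, 71.7, 256.4, 85.9]
[ 394.13932199 -316.11880653  194.54861191] [ 3.92360615e-02  9.99229500e-01  6.26357067e-04 -7.38749306e-04]
```

The near plug is in line (bar and pipe both at 85.6°) and home (top fell from z 101 to 88.5). Now the far one.

```bash
python3 -m pendant '[-0.262,-0.002,0,0,0,1,0.5, -0.262,-0.002,0,0,0,1,0.5, -0.262,-0.002,0,0,0,1,0.5, -0.262,-0.002,0,0,0,1,0.5, -0.262,-0.002,0,0,0,1,0.5, -0.262,-0.002,0,0,0,1,0.5]' 60
python3 -m pendant '[0,0,0,0,0,0.61,0.5, 0,0,0,0,0,0.61,0.5, 0,0,0,0,0,0.61,0.5, 0,0,0,0,0,0.61,0.5]' 60
python3 - <<'E'
from h import *
c=imaging.camera("wrist");P=cloud(c)
for ce,a,q in blobs(red(c),P,60):
    t=q[q[:,2]>np.percentile(q[:,2],50)-3];print(ce.round(),a,t.mean(0).round(1),rect(t))
s=status.get_state();print(s["eef_pos"],s["tool_rot"])
E
```

```text
time: 41.4
eef_pos: [524.7, -327.7, 195.5]
tool_rot: [0.417, 0.909, 0.0, -0.0]
ft_force: [0.2, 0.1, 0.1]
grip_width: 0.502
grasp_force: 0.0
time: 41.9
eef_pos: [524.7, -327.7, 195.9]
tool_rot: [0.621, 0.784, -0.0, 0.0]
ft_force: [0.1, -0.2, 0.0]
grip_width: 0.498
grasp_force: 0.0
[140. 150.] 826 [ 399.6 -319.4   88.5] [398.7, -319.9, 12.0, 67.6, 86.0]
[259. 188.] 680 [ 526.9 -327.1  100.6] [527.5, -328.8, 10.2, 67.6, 13.1]
[ 524.796185   -327.72583829  195.9187776 ] [6.20493417e-01 7.84211650e-01 9.12669545e-06 8.53858622e-05]
```

```bash
python3 -m pendant '[0,0.002,0.11,0,0,0,0.5, 0,0.002,0.2,0,0,0,0.5, 0,0.002,0.23,0,0,0,0.5, 0,0.002,0.251,0,0,0,0.5, 0,0.002,0.251,0,0,0,0.5, 0,0.002,0.251,0,0,0,0, 0,0.002,0.251,0,0,0,0, 0,0.002,0.251,0,0,0,0, 0,0.002,0.251,0,0,0,0, 0,0.002,0.251,0,0,0,0]' 60
```

```text
time: 43.2
eef_pos: [526.9, -327.3, 70.8]
tool_rot: [0.622, 0.783, 0.001, 0.001]
ft_force: [7.0, 1.1, -1.1]
grip_width: 0.122
grasp_force: 60.0
```

```bash
python3 -m pendant '[0,0.002,0.002,0,0,-0.16,0, 0,0.002,0.005,0,0,-0.33,0, 0,0.002,0.008,0,0,-0.5,0, 0,0.002,0.011,0,0,-0.67,0, 0,0.002,0.014,0,0,-0.84,0, 0,0.002,0.016,0,0,-1,0]' 60
```

```text
time: 43.95
eef_pos: [526.4, -328.2, 64.4]
tool_rot: [0.273, 0.962, -0.001, 0.0]
ft_force: [-13.7, -0.5, 18.0]
grip_width: 0.119
grasp_force: 60.0
```

```bash
python3 -m pendant '[0.003,-0.002,0.003,0,0,-0.14,0, 0.003,-0.002,0.006,0,0,-0.28,0, 0.003,-0.002,0.009,0,0,-0.42,0, 0.003,-0.002,0.011,0,0,-0.54,0, 0.003,-0.002,0.013,0,0,-0.64,0, 0.003,-0.002,0.013,0,0,-0.64,0]' 60
python3 -m pendant '[0,0,0,0,0,0,0.5, 0,0,0,0,0,0,0.5, 0,0,0,0,0,0,0.5, 0,0,-0.1,0,0,0,0.5, 0,0,-0.2,0,0,0,0.5, 0,0,-0.34,0,0,0,0.5, 0.1,0.1,-0.4,0,0,0,0.5, 0.1,0.1,-0.4,0,0,0,0.5]' 60
python3 - <<'E'
from h import *
from arc import tab
for n in("side","scene","wrist"):
    c=imaging.camera(n);P=cloud(c);cv2.imwrite(f"pics/f_{n}.png",c["img"][:,:,::-1])
    for ce,a,q in blobs(red(c),P,15):
        t=q[q[:,2]>np.percentile(q[:,2],60)-4];print(n,ce.round(),a,t.mean(0).round(1),rect(t))
tab()
E
```

```text
time: 44.7
eef_pos: [525.8, -329.0, 58.5]
tool_rot: [0.027, 1.0, -0.002, 0.001]
ft_force: [-4.1, -5.7, 17.4]
grip_width: 0.119
grasp_force: 60.0
time: 45.7
eef_pos: [477.2, -273.5, 258.4]
tool_rot: [0.027, 1.0, -0.001, 0.001]
ft_force: [0.9, 0.3, 0.7]
grip_width: 0.501
grasp_force: 0.0
side [247. 144.] 131 [ 529.3 -325.    86.8] [530.3, -325.3, 60.8, 17.1, 3.2]
side [283. 146.] 135 [ 401.  -315.6   86.4] [401.0, -315.5, 14.5, 63.2, 88.9]
side [311. 213.] 96 [315.1 -36.7  17.9] [314.8, -38.7, 74.6, 15.1, 81.0]
scene [211. 114.] 59 [ 400.7 -315.7   89.2] [400.7, -316.2, 11.8, 61.3, 88.1]
scene [170. 133.] 55 [ 531.8 -325.9   89.1] [529.9, -325.5, 11.6, 63.0, 89.4]
scene [296. 175.] 117 [317.  -36.3  17.7] [317.0, -36.0, 75.4, 14.1, 80.0]
wrist [422.  32.] 806 [313.6 -43.   17.3] [313.3, -40.9, 79.0, 17.1, 81.3]
wrist [215. 107.] 616 [ 397.4 -319.6   88.5] [397.9, -320.1, 11.7, 67.4, 86.8]
wrist [217. 208.] 369 [ 522.6 -328.8   88.6] [526.0, -329.2, 11.0, 67.4, 87.9]
or scene [276. 199.] 153 [423.1   2.4  36.4] [[414.5, -32.4, 32.3], [431.5, 36.0, 39.6]]
or side [272. 215.] 250 [434.6   3.   36.5] [[416.6, -37.4, 34.0], [452.4, 38.4, 39.4]]
```

View pics/f_side.png

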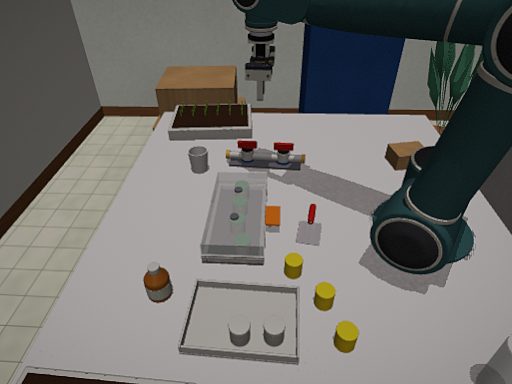

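The final view shows both red bars in line with the pipe at (247,144) and (284,146), the dome shut with its tab at (272,215), the cups inside it, and the white lids still in the crate. The robot is clear of everything, so I'm handing in.

```bash
python3 -c "
from rig import arm
print(arm.job_done())"
```

```text
the job is handed in; nothing more can be done
None
```

I handed the job in at about 46 s of robot time, with no verdict returned: the final pictures show all four green cups standing in the tray, the dome shut on its catch, both stopcocks home and in line with the pipe, the white-lidded cups still in the crate, and the bottle and beaker still standing.

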